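# Unstack the groceries into their pantry trays

### The job

Take the grocery stack apart and put each thing, upright and in the middle, into the low tray or dish of its own colour: red-capped jar in the round red dish, black-capped jar in the round black dish, black tea carton in the rectangular black tray and green-lidded tub in the rectangular green tray, tub and carton each lying square along its tray. Do not tip anything over, and leave the striped mug and the egg timer where they stand.

Things in the scene. Friction and masses are not known exactly. Their poses are not given: they have to be found in the camera images.
- jar_red_center (a point): Spice jar with a red cap, round and upright, body 42 mm and cap 45 mm across, 106 mm tall (cap from 85 mm up). Point: its centre, 53 mm above its underside; z along its axis. Starts on top of the tea box.
- jar_black_center (a point): Spice jar with a black cap, round and upright, 41 mm across, 105 mm tall. Point: its centre, 52.5 mm above its underside; z along its axis. Starts on top of the tea box, 76 mm from the red-capped jar, one jar toward each end of the box; which end varies.
- teabox_center (a point): Black carton of tea, 64 mm wide (x), 142 mm long (y), 71 mm high to its flat top (z); a visible flap may seem 4 mm higher. Point: its centre, 35.5 mm above its underside. Starts lying across the green-lidded tub, its length about square (within 0.35 rad) to the tub's length.
- tub_center (a point): White food storage tub with a green lid, 160 mm long (y) and 55 mm high (z); body 58 mm wide (x), lid 62 mm wide, 12 mm thick at the top, with small clips at the two ends. Point: its centre, 27.5 mm above its underside. Starts at the bottom of the stack, standing on the worktop.
- dish_red: Round red dish, fixed, on the right, where a wall shelf about 0.5 m up overhangs the worktop beyond x = 0.58 m (keep the wrist clear of it): 80 mm across, inside 66 mm across at its floor, floor 4 mm above the worktop, rim 10 mm high. Origin: its centre, at worktop height.
- dish_black: Round black dish, same size as the red one (80 mm across, inside 66 mm, floor at 4 mm, rim 10 mm high), fixed. Origin: its centre, at worktop height.
- tray_black: Rectangular black tray, fixed: outside 96 mm (x) by 174 mm (y, its length), walls 4 mm thick, floor 4 mm above the worktop, rim 10 mm high. Origin: its centre, at worktop height.
- tray_green: Rectangular green tray, fixed: outside 94 mm (x) by 193 mm (y, its length), walls 4 mm thick, floor 4 mm above the worktop, rim 10 mm high. Origin: its centre, at worktop height.
- mug_center (a point): Bystander: cream mug with green stripes, 102 mm tall, 86 mm across, handle on its -y side. Point: centre of its round body, 51 mm up.
- timer_center (a point): Bystander: round egg timer with red top, 59 mm across, 52 mm tall, standing behind the stack, near the blue canisters. Point: its centre, 26 mm up.

How it is judged:
By the outcome, as a careful person would: the job done as asked, in the order asked, and still so for the second after the job is handed in, with the robot touching nothing.
It also fails if it takes over 104 s, if anything falls off the work surface, if the arm or the gripper's body presses on something with over 40 N, if the wrist force passes 120 N, or if a joint passes its speed limit or range.

### The arm

A 6-joint arm with a two-finger parallel gripper is mounted at the origin on a cart in front of the work surface, level with it; the furniture and walls round the work are solid. World frame = base frame: x ahead of the robot, y to its left, z up, the work surface at z = 0. Lengths are in m, angles in rad, forces in N, time in s.
With the tool pointing down it reaches from about 0.35 to 0.775 m from the base axis. Payload 5.5 kg.
Tool frame: the origin (TCP) lies midway between the tips of the shut fingers; the grasp point (between the pads) lies behind it (env.grip_point_offset is the z of the grasp point in the tool frame, in m); z points along the fingers, y is the direction in which the jaws open and shut (so a half turn about z gives the same grasp; the last joint's range is limited). The gripper opens to 85 mm and grips with 20 to 120 N. Pads are 22 mm wide; open, the fingers measure 114 mm over their backs; the gripper's body (76 mm by 85 mm) begins 54 mm behind the grasp point. The pads swing forward as they close: fully open they stand 13 mm farther back than shut.
Start: joints at [-1.302, 0.313, 0.046, 1.304, 0, 1.431], TCP at [0.229, -0.528, 0.231] pointing down, gripper open.
Joint ranges: [-2.76, 2.76], [-0.86, 1.69], [-1.03, 1.26], [-2.2, 2.34], [-1.47, 1.5], [-3.14, 3.14]. Speed limits (rad/s): [2.57, 2.57, 3.14, 3.14, 3.14, 3.14].

### API

Orientations are given as a unit quaternion [w, x, y, z].
In Python, from workcell import env, viewer gives the robot as it stands. The module is installed in compiled form; this text tells all that it offers.
- The arm moves only by the shell command python3 -m inch 'ROWS' [OPENING] [FORCE]. ROWS is JSON, a list of rows, each a list of 2 entries, a list of its own where there are three numbers: the shift along the tool's x, y, z in m, then the turn about the tool's z in degrees. In form: [[[tx, ty, tz], spin], ...]. A call has 1 to 5 rows; each row is the pose to reach, as a shift and turn from the pose measured when the call began, along the tool's axes at that moment; what a row does not reach only later rows make up. A row lasts 1/12 s, in which the tool goes at most 41.7 mm and 7.16 degrees, less where a joint would pass 70% of its speed; a pose out of reach is approached as far as the arm can. A call with a gripper value outside its range is refused whole. OPENING is the closure, from 0 (fully open) to 1 (shut), set as the call begins (- or left out, the last holds). The fingers move at their own pace and stop on an object; FORCE is the grip in N (left out, the last holds). Time passes only in rows, so rows that repeat a pose let the fingers close. It gives the time, the measured TCP pose, the force and the opening at its end, in the units of the state.
- env.get_state(): the state, without advancing time (a new reading comes with each control period).
- viewer.read_camera(name): name is "side" or "top" or "wrist"; returns a dict with "image" (384x512x3 uint8, red, green, blue), "depth" (384x512 float32, m along the optical axis (not along the pixel's ray), 0 where there is no reading), "vertical_fov" (degrees; the focal length in pixels is half the picture's height over the tangent of half this angle, whatever the lens; pixels are square), "cx", "cy" (the principal point, pixels), "dist_coeffs" ([k1, k2, p1, p2, k3] as OpenCV has them; the pictures are not rectified), "R" (3x3) and "t" (3): a world point X has camera coordinates R X + t; the wrist camera has in their place "T_tool_cam" (4x4, takes a point from camera to tool coordinates, whose origin is the TCP and whose axes are the flange's). Camera axes: x right, y down, z forward; pixel columns grow to the right and rows downward; lengths in m; the calibration is good to about 2 mm. A picture is of the moment at which its call begins: read the wrist's pose just before it.
- env.hand_in(): hands the job in, once; it reports no verdict.
The state is a dict: "clock": time; "joint_pos": joint angles; "qvel": joint speeds; "tau": joint torques, N m; "tcp_pos": TCP position; "orientation": TCP orientation; "wrist_force": force on the tool from outside, world axes, zero at the start; "ft_torque": the same for the moment, N m; "finger_gap": finger opening in m.
Only numpy, scipy, OpenCV 4.12 (cv2) and the standard library are available. Lean on these libraries where they do the work, as an engineer would, in place of code of your own. Each camera call takes 0.05 s, during which the arm holds its last target. There are 200 camera calls.

## Working session

There is one attempt and no reset: what is moved stays moved. The work goes in short steps, Python scripts to look and compute and a shell command to move; the robot and the scene stay as the last step left them, time stands still between calls to the robot, and variables do not carry over. Pictures are saved under pics/ and viewed, on a budget of 14 in all, crops included, one or two more only if the job needs it, and the job is handed in when it is done.

```bash
ls; mkdir -p pics; python3 - <<'E'
from workcell import env, viewer
import cv2,numpy as np
s=env.get_state();print(s['clock'],s['tcp_pos'],s['orientation'],s['finger_gap'],env.grip_point_offset)
for n in ['top','side']:
    c=viewer.read_camera(n);cv2.imwrite(f'pics/{n}0.png',c['image'][:,:,::-1]);np.savez(f'pics/{n}0.npz',**c)
    print(n,c['vertical_fov'],c['cx'],c['cy'],c['dist_coeffs'],c['R'],c['t'])
E
```

```text
pics
0.0 [ 0.22839467 -0.52715515  0.23041261] [-8.86502610e-04  9.79190747e-01  2.02940116e-01 -6.80975458e-05] 0.08523970722660693 -0.0187
top 47.32029828223807 256.31106085115545 199.57064281360334 [-0.16722423  0.          0.          0.          0.        ] [[-0.01775388 -0.99980397 -0.00876439]
 [-0.99148435  0.01873584 -0.12887108]
 [ 0.12901002  0.0064018  -0.99162263]] [0.15169497 0.55905882 1.15503923]
side 55.671914977143075 261.9960679923838 182.3184509764575 [0.02790657 0.         0.         0.         0.        ] [[ 0.99104957 -0.13232848  0.01760459]
 [-0.05078561 -0.49569401 -0.86701111]
 [ 0.12345675  0.85835693 -0.49797772]] [-0.55130244  0.21908634  0.80450702]
```

View pics/top0.png

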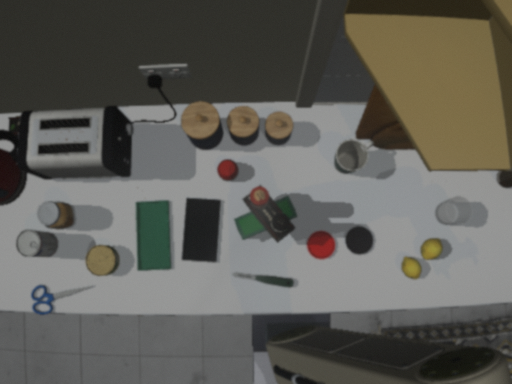

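View pics/side0.png

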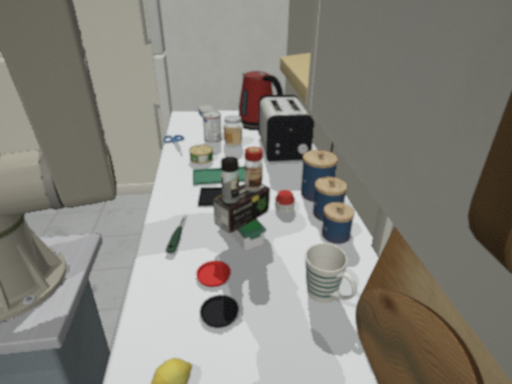

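The top view shows the green tray at (153,235), black tray (201,229), red dish (321,244), black dish (359,239) and the stack around (267,212). The red cap is at (259,192), on the far end of the carton, and the black jar is on the near end. The timer is at (228,169) and the mug at (351,155). The side view agrees with this.

```bash
cat > h.py <<'E'
import numpy as np, cv2
from scipy.spatial.transform import Rotation as Rn
def K(c):
    f=192/np.tan(np.radians(c['vertical_fov'])/2)
    return np.array([[f,0,c['cx']],[0,f,c['cy']],[0,0,1.]])
def ext(c,s=None):
    if 'R' in c: R=np.array(c['R']);return R.T,-R.T@np.array(c['t'])
    q=s['orientation'];W=np.eye(4);W[:3,:3]=Rn.from_quat([q[1],q[2],q[3],q[0]]).as_matrix();W[:3,3]=s['tcp_pos']
    M=W@np.array(c['T_tool_cam']);return M[:3,:3],M[:3,3]
def rays(c,uv):
    p=cv2.undistortPoints(np.asarray(uv,float).reshape(-1,1,2),K(c),np.asarray(c['dist_coeffs'],float))[:,0]
    return np.c_[p,np.ones(len(p))]
def plane(c,uv,z,s=None):
    A,o=ext(c,s);d=rays(c,uv)@A.T
    return o+d*((z-o[2])/d[:,2])[:,None]
def cloud(c,s=None):
    v,u=np.mgrid[:384,:512];A,o=ext(c,s)
    P=(rays(c,np.c_[u.ravel(),v.ravel()])*np.asarray(c['depth']).reshape(-1,1))@A.T+o
    P[np.asarray(c['depth']).ravel()==0]=np.nan
    return P.reshape(384,512,3)
def rect(P):
    r=cv2.minAreaRect(np.asarray(P[:,:2],np.float32)*1000);b=cv2.boxPoints(r)
    e=[b[1]-b[0],b[2]-b[1]];e=max(e,key=np.linalg.norm)
    return np.round(r[0],1),np.round(r[1],1),round(np.degrees(np.arctan2(e[1],e[0]))%180,1)
def hsv(c): return cv2.cvtColor(np.asarray(c['image']),cv2.COLOR_RGB2HSV)
def biggest(m):
    cs,_=cv2.findContours(m.astype(np.uint8),cv2.RETR_EXTERNAL,cv2.CHAIN_APPROX_NONE)
    return max(cs,key=cv2.contourArea)[:,0]
def roi(m,x0,x1,y0,y1):
    o=np.zeros_like(m);o[y0:y1,x0:x1]=m[y0:y1,x0:x1];return o
E
python3 - <<'E'
from h import *
c=dict(np.load('pics/top0.npz'));H=hsv(c).astype(int);P=cloud(c);h,s,v=H[...,0],H[...,1],H[...,2]
red=((h<10)|(h>170))&(s>120);grn=(h>60)&(h<95)&(s>80);blk=v<65
print('cam',ext(c)[1])
for n,m,r,z in [('dish_red',red,(300,345,225,265),.01),('dish_black',blk,(340,380,220,260),.01),('tray_black',blk,(178,225,190,270),.01),('tray_green',grn,(130,176,190,280),.01),('timer',red,(212,242,155,185),.05),('tub lid',grn,(225,305,190,245),.055)]:
    q=plane(c,biggest(roi(m,*r)),z);print(n,rect(q),np.round(np.nanmedian(P[roi(m,*r)],axis=0)*1000))
# stack by height
for lo,hi,n in [(.21,.27,'jars'),(.11,.145,'box'),(.04,.06,'lid')]:
    m=(P[...,2]>lo)&(P[...,2]<hi);m=roi(m,225,310,175,245)
    nl,L,st,ce=cv2.connectedComponentsWithStats(m.astype(np.uint8))
    for i in range(1,nl):
        if st[i,4]>15:
            q=P[L==i];print(n,st[i],rect(q),np.round(np.median(q,axis=0)*1000),'mean',np.round(q.mean(0)*1000))
m=roi(P[...,2]>.03,330,375,130,180);print('mug',rect(P[m&(P[...,2]>.09)]))
E
```

```text
cam [0.40797961 0.13379647 1.21873906]
dish_red (array([437.1, -34.5]), array([72.2, 68.9]), np.float32(88.6)) [436. -35.   5.]
dish_black (array([ 448.3, -139.9]), array([74.7, 71.7]), np.float32(43.6)) [ 448. -142.    5.]
tray_black (array([484.8, 296.6]), array([ 93.2, 169.4]), np.float32(175.5)) [484. 297.   4.]
tray_green (array([471.1, 431.4]), array([184.4,  86.4]), np.float32(2.0)) [471. 432.   4.]
timer (array([646.2, 221.6]), array([43.1, 48.4]), np.float32(134.6)) [646. 222.  51.]
tub lid (array([494.8, 160.9]), array([47.7, 52.4]), np.float32(115.5)) [502. 152.  56.]
jars [250 186  20  20 311] (array([545.3, 132.9]), array([42.6, 43.3]), np.float32(133.3)) [544. 134. 232.] mean [545. 133. 232.]
jars [272 213  18  18 262] (array([485.8,  86.3]), array([38.7, 38.5]), np.float32(88.0)) [486.  87. 232.] mean [486.  87. 231.]
box [243 193  53  49 710] (array([515.9, 110.4]), array([140.9,  61.1]), np.float32(37.4)) [511. 109. 128.] mean [506. 111. 128.]
lid [225 175   8   3  22] (array([626.7, 216. ]), array([ 5. , 19.4]), np.float32(92.7)) [627. 217.  47.] mean [627. 216.  46.]
lid [275 196  23  24 266] (array([536.6,  58.7]), array([64.6, 36.8]), np.float32(32.5)) [540.  59.  55.] mean [538.  60.  55.]
lid [234 212  32  28 510] (array([493.4, 161.7]), array([61.7, 67.8]), np.float32(112.3)) [489. 165.  55.] mean [490. 164.  55.]
mug (array([ 666.7, -118.1]), array([98.7, 82.1]), np.float32(84.8))
```

```bash
cat >> h.py <<'E'
def go(x,y,z,head=None):
    "shift (mm, tool axes) and spin (deg) from measured pose to TCP target in mm"
    from workcell import env
    s=env.get_state();q=s['orientation'];R=Rn.from_quat([q[1],q[2],q[3],q[0]]).as_matrix()
    d=R.T@(np.array([x,y,z])-s['tcp_pos']*1000);h=np.degrees(np.arctan2(R[1,0],R[0,0]))
    sp=0 if head is None else -((head-h+180)%360-180)
    print('t',round(s['clock'],2),'tcp',np.round(s['tcp_pos']*1000,1),'head',round(h,2),'tilt',np.round(R[2],3),'F',np.round(s['wrist_force'],1),'gap',round(s['finger_gap']*1000,1),'| shift',np.round(d,1),'dist',round(np.linalg.norm(d)),'spin',round(sp,1),'q6',round(s['joint_pos'][5],2))
E
python3 -c "
from h import *
go(545,133,290,37.4)"
```

```text
t 0.1 tcp [ 228.4 -527.2  230.5] head 23.42 tilt [ 0.    -0.002 -1.   ] F [-0.7 -0.9  0.5] gap 85.4 | shift [ 552.9 -480.1  -58.6] dist 735 spin -14.0 q6 1.43
```

```bash
python3 -m inch '[[[0.02,-0.02,-0.03],0],[[0.045,-0.04,-0.06],-3],[[0.07,-0.06,-0.06],-6],[[0.1,-0.087,-0.06],-9],[[0.13,-0.113,-0.06],-14]]' 0 && python3 -c "
from h import *
go(545,133,290,37.4)"
```

```text
clock: 0.52
tcp_pos: [0.3032, -0.3708, 0.2909]
orientation: [-0.001, 0.947, 0.322, 0.0]
wrist_force: [1.2, 1.2, -0.2]
finger_gap: 0.0855
t 0.52 tcp [ 303.2 -370.8  290.9] head 37.51 tilt [ 0.001 -0.001 -1.   ] F [ 1.2  1.2 -0.2] gap 85.5 | shift [ 498.6 -252.4    1.5] dist 559 spin 0.1 q6 1.43
```

```bash
python3 -m inch '[[[0.183,-0.092,0],0],[[0.183,-0.092,0],0],[[0.183,-0.092,0],0],[[0.183,-0.092,0],0],[[0.183,-0.092,0],0]]' && python3 -m inch '[[[0.182,-0.092,0],0],[[0.182,-0.092,0],0],[[0.182,-0.092,0],0],[[0.182,-0.092,0],0],[[0.182,-0.092,0],0]]' | tail -4 && python3 -c "
from h import *
go(545,133,290,37.4)"
```

```text
clock: 0.93
tcp_pos: [0.3925, -0.1841, 0.2909]
orientation: [-0.001, 0.947, 0.321, 0.0]
wrist_force: [0.6, -0.2, 1.1]
finger_gap: 0.0854
tcp_pos: [0.4811, 0.002, 0.291]
orientation: [-0.001, 0.947, 0.322, 0.0]
wrist_force: [0.9, -0.9, 0.5]
finger_gap: 0.0851
t 1.35 tcp [481.1   2.  291. ] head 37.53 tilt [ 0.001 -0.002 -1.   ] F [ 0.9 -0.9  0.5] gap 85.1 | shift [130.5 -65.    1.2] dist 146 spin 0.1 q6 2.32
```

```bash
sleep 1; python3 - <<'E'
from h import *
from workcell import env,viewer
s=env.get_state();c=viewer.read_camera('wrist');cv2.imwrite('pics/w1.png',c['image'][:,:,::-1]);print(c['T_tool_cam'])
P=cloud(c,s);m=P[...,2]>.21
print(np.isfinite(P[...,2]).mean(),np.round(np.nanmin(c['depth'][c['depth']>0]),3))
E
```

```text
[[-4.99105427e-04 -9.45055138e-01 -3.26910594e-01  8.43241716e-02]
 [ 9.99999828e-01 -5.72177328e-04  1.27355256e-04  7.95854886e-04]
 [-3.07408569e-04 -3.26910474e-01  9.45055261e-01 -1.42433309e-01]
 [ 0.00000000e+00  0.00000000e+00  0.00000000e+00  1.00000000e+00]]
0.9958648681640625 0.065
```

```bash
python3 - <<'E'
from h import *
from workcell import env,viewer
s=env.get_state();c=viewer.read_camera('wrist');P=cloud(c,s)
d=np.linalg.norm(P[...,:2]-s['tcp_pos'][:2],axis=2)
m=(P[...,2]>.215)&(P[...,2]<.245)
nl,L,st,ce=cv2.connectedComponentsWithStats(m.astype(np.uint8))
for i in range(1,nl):
    if st[i,4]>100: q=P[L==i];print(st[i],rect(q),np.round(np.median(q,axis=0)*1000))
m=(P[...,2]>.11)&(P[...,2]<.135);print('box',rect(P[m]),m.sum())
E
```

```text
[ 125    0   74   62 3665] (array([546. , 130.1]), array([36.2, 44.8]), np.float32(130.8)) [547. 128. 232.]
[ 141  108   59   59 2690] (array([489.9,  86.8]), array([40.3, 39.1]), np.float32(34.3)) [492.  86. 231.]
box (array([327.3,  46.1]), array([556.4,  87.3]), np.float32(16.1)) 4412
```

View pics/w1.png

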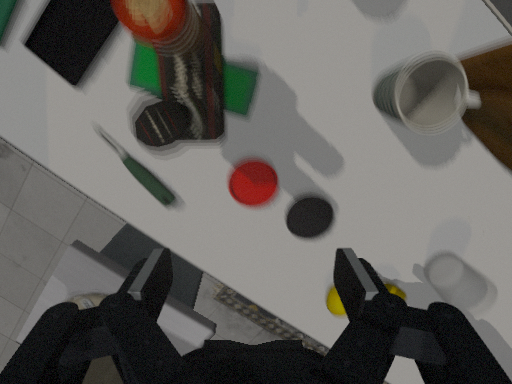

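The wrist view shows the red cap at (150,15), the black cap at (160,120), the red dish at (254,183) and the black dish at (310,216). The measured jar positions agree with the top camera to about 4 mm, so I'll go above the red jar.

```bash
python3 -m inch '[[[0.130,-0.064,0],0],[[0.130,-0.064,0],0],[[0.130,-0.064,0],0],[[0.130,-0.064,0],0],[[0.130,-0.064,0],0]]' |head -1&& python3 -c "
from h import *
go(545.5,132,176,37.4)"
```

```text
clock: 1.87
t 1.87 tcp [546.6 138.3 289.7] head 38.17 tilt [ 0.002 -0.004 -1.   ] F [-0.5 -1.3 -0.1] gap 85.2 | shift [ -4.9   4.7 113.6] dist 114 spin 0.8 q6 2.58
```

```bash
python3 -m inch '[[[-0.005,0.005,0.01],0.8],[[-0.005,0.005,0.045],0.8],[[-0.005,0.005,0.08],0.8],[[-0.005,0.005,0.113],0.8],[[-0.005,0.005,0.113],0.8]]' |head -1&& python3 -c "
from h import *
go(545.5,132,176,37.4)"
```

```text
clock: 2.28
t 2.28 tcp [540.3 130.2 169.5] head 37.31 tilt [-0.01  -0.011 -1.   ] F [-1.5 -0.6 -0.9] gap 85.5 | shift [ 5.2  1.6 -6.5] dist 8 spin -0.1 q6 2.58
```

```bash
python3 -m inch '[[[0.005,0.002,-0.006],0],[[0.005,0.002,-0.006],0],[[0.005,0.002,-0.006],0]]' |head -1&& python3 -c "
from h import *
go(545.5,132,176,37.4)"
```

```text
clock: 2.53
t 2.53 tcp [547.5 131.3 178. ] head 37.28 tilt [-0.006 -0.008 -1.   ] F [ 0.5 -0.2  0.4] gap 85.5 | shift [-1.1 -1.8  2. ] dist 3 spin -0.1 q6 2.58
```

```bash
python3 -m inch '[[[-0.001,-0.001,0.002],0],[[-0.001,-0.001,0.002],0],[[-0.001,-0.001,0.002],0],[[-0.001,-0.001,0.002],0],[[-0.001,-0.001,0.002],0]]' 1 40 |head -1&& python3 -m inch '[[[0,0,0],0],[[0,0,0],0],[[0,0,0],0]]' |head -1&& python3 -c "
from h import *
go(545.5,132,320,37.4)"
```

```text
clock: 2.95
clock: 3.2
t 3.2 tcp [546.4 131.9 177.2] head 37.3 tilt [-0.005 -0.008 -1.   ] F [0.6 1.3 1.6] gap 43.3 | shift [  -1.4   -1.8 -142.8] dist 143 spin -0.1 q6 2.58
```

```bash
python3 -m inch '[[[0,0,-0.01],0],[[0,0,-0.03],0],[[0,0,-0.06],0],[[0,0,-0.09],0],[[0,0,-0.115],0]]' |head -1&& python3 -m inch '[[[0,0,-0.02],0],[[0,0,-0.03],0],[[0,0,-0.03],0]]'|tail -3 && python3 -c "
from h import *
go(437,-34.5,320,37.4)"
```

```text
clock: 3.62
orientation: [-0.002, 0.948, 0.32, -0.001]
wrist_force: [0.9, 0.2, -0.7]
finger_gap: 0.0433
t 3.87 tcp [548.6 131.3 327.9] head 37.29 tilt [ 0.    -0.005 -1.   ] F [ 0.9  0.2 -0.7] gap 43.3 | shift [-189.3   64.3    7.6] dist 200 spin -0.1 q6 2.58
```

```bash
python3 - <<'E'
from h import *
from workcell import env,viewer
c=viewer.read_camera('side');cv2.imwrite('pics/s2.png',c['image'][:,:,::-1])
E
```

```text
(no output)
```

View pics/s2.png

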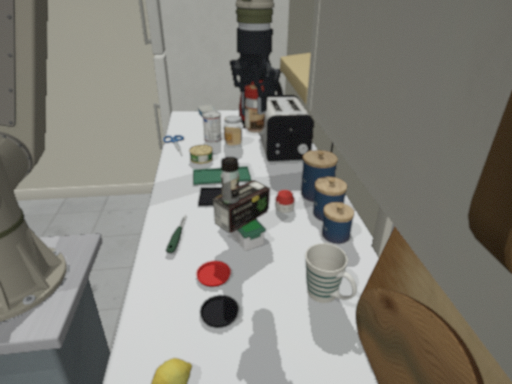

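Red jar at (251,100) is lifted upright in the grip, and the black jar has not moved. I'll carry it to the red dish.

```bash
python3 -m inch '[[[-0.02,0.007,0],0],[[-0.055,0.019,0],0],[[-0.09,0.031,0],0],[[-0.125,0.043,0],0],[[-0.155,0.053,0]  ,0]]' |head -1&& python3 -m inch '[[[-0.02,0.007,0.02],0],[[-0.028,0.01,0.05],0],[[-0.03,0.01,0.08],0],[[-0.03,0.01,0.11],0],[[-0.03,0.01,0.13],0]]'|tail -3 && python3 -c "
from h import *
go(437,-34.5,56,37.4)"
```

```text
clock: 4.33
orientation: [-0.004, 0.948, 0.319, -0.005]
wrist_force: [-0.3, 0.2, -1.0]
finger_gap: 0.0429
t 4.75 tcp [433.2 -31.4 190.5] head 37.24 tilt [-0.008 -0.012 -1.   ] F [-0.3  0.2 -1. ] gap 42.9 | shift [  2.2   6.4 134.4] dist 135 spin -0.2 q6 2.23
```

```bash
python3 -m inch '[[[0.002,0.006,0.02],0],[[0.002,0.006,0.05],0],[[0.002,0.006,0.08],0],[[0.002,0.006,0.10],0],[[0.002,0.006,0.11],0]]' |head -1&& python3 -m inch '[[[0,0,0],0],[[0,0,0],0]]'|tail -3 && python3 -c "
from h import *
go(437,-34.5,56,37.4)"
```

```text
clock: 5.17
orientation: [-0.008, 0.948, 0.319, -0.011]
wrist_force: [0.0, 0.4, -0.7]
finger_gap: 0.043
t 5.33 tcp [430.7 -32.9  74.5] head 37.24 tilt [-0.015 -0.022 -1.   ] F [ 0.   0.4 -0.7] gap 43.0 | shift [ 4.3  5.5 18.3] dist 20 spin -0.2 q6 2.23
```

```bash
python3 -m inch '[[[0.004,0.005,0.006],0],[[0.004,0.005,0.012],0],[[0.004,0.005,0.016],0],[[0.004,0.005,0.016],0],[[0.004,0.005,0.016],0]]' |head -1&& python3 -c "
from h import *
go(437,-34.5,56,37.4)"
```

```text
clock: 5.75
t 5.75 tcp [436.5 -34.3  58.3] head 37.24 tilt [-0.016 -0.022 -1.   ] F [-0.1 -0.3 -1. ] gap 43.0 | shift [0.3 0.5 2.3] dist 2 spin -0.2 q6 2.23
```

```bash
python3 -m inch '[[[0,0,0.002],0],[[0,0,0.003],0],[[0,0,0.003],0]]' |tail -2&& python3 -m inch '[[[0,0,0],0],[[0,0,0],0],[[0,0,0],0],[[0,0,0],0],[[0,0,0],0]]' 0 |tail -2 && python3 -m inch '[[[0,0,-0.01],0],[[0,0,-0.04],0],[[0,0,-0.08],0],[[0,0,-0.11],0],[[0,0,-0.15],0]]' |tail -2 && python3 -m inch '[[[0,0,-0.03],0],[[0,0,-0.06],0],[[0,0,-0.06],0],[[0,0,-0.06],0]]'|head -1 && python3 - <<'E'
from h import *
from workcell import viewer
c=viewer.read_camera('top');P=cloud(c);cv2.imwrite('pics/t3.png',c['image'][:,:,::-1])
for nm,r,lo,hi in [('red',(290,350,210,270),.095,.125),('blackjar',(255,310,190,250),.215,.245)]:
    m=roi((P[...,2]>lo)&(P[...,2]<hi),*r);print(nm,m.sum(),rect(P[m]) if m.any() else '')
go(488,86.5,300,37.4)
E
```

```text
wrist_force: [-0.0, 0.4, -1.2]
finger_gap: 0.043
wrist_force: [0.4, -0.7, 0.3]
finger_gap: 0.0853
wrist_force: [1.0, -1.2, -1.0]
finger_gap: 0.0853
clock: 7.17
red 129 (array([449.7,   7.9]), array([113.6,  40.1]), np.float32(71.0))
blackjar 259 (array([485.6,  86.4]), array([38.6, 38.5]), np.float32(88.7))
t 7.22 tcp [441.2 -35.8 266.1] head 37.24 tilt [-0.016 -0.022 -1.   ] F [ 0.4 -0.1 -0.3] gap 85.4 | shift [110.7 -69.8 -34.1] dist 135 spin -0.2 q6 2.23
```

```bash
python3 -m inch '[[[0.012,-0.008,-0.034],0],[[0.042,-0.026,-0.034],0],[[0.072,-0.045,-0.034],0],[[0.1,-0.063,-0.034],0],[[0.111,-0.07,-0.034],0]]' |head -1 && python3 -m inch '[[[0,0,0],0],[[0,0,0],0],[[0,0,0],0]]' |head -1 && python3 - <<'E'
from h import *
from workcell import viewer
c=viewer.read_camera('side');P=cloud(c);cv2.imwrite('pics/s3.png',c['image'][:,:,::-1])
H=hsv(c).astype(int);m=roi(((H[...,0]<10)|(H[...,0]>170))&(H[...,1]>110),180,260,150,255);q=P[m&(P[...,2]>.1)];print(len(q),np.round(np.nanmedian(q,axis=0)*1000),rect(q) if len(q) else '')
go(487,86.5,177,37.4)
E
```

```text
clock: 7.63
clock: 7.88
161 [438. -46. 110.] (array([463.7,  -5.9]), array([118.7,  38. ]), np.float32(49.3))
t 7.93 tcp [487.5  88.8 297.2] head 37.33 tilt [-0.019 -0.025 -0.999] F [ 0.2 -0.7 -0.1] gap 85.5 | shift [  0.5   4.6 120.1] dist 120 spin -0.1 q6 2.5
```

View pics/s3.png

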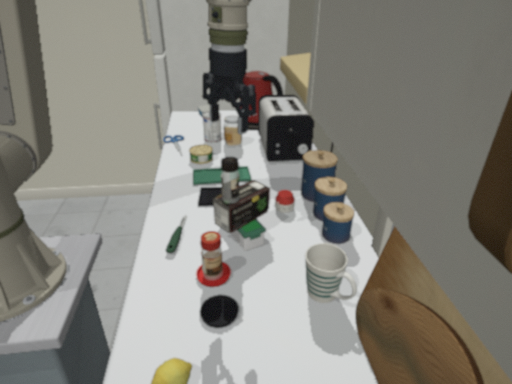

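Red jar stands upright in its dish, at (212,260) in the side view. The black jar is next.

```bash
python3 -m inch '[[[0,0.004,0.02],0],[[0,0.004,0.055],0],[[0,0.004,0.09],0],[[0,0.004,0.112],0],[[0,0.004,0.12],0]]' |head -1 && python3 -m inch '[[[0,0,0],0],[[0,0,0],0],[[0,0,0],0]]' |head -1 && python3 -c "
from h import *
go(487,86.5,177,37.4)"
```

```text
clock: 8.35
clock: 8.6
t 8.6 tcp [484.3  84.7 175.2] head 37.15 tilt [-0.022 -0.027 -0.999] F [-0.5  0.1  0.3] gap 85.5 | shift [ 3.2  0.2 -1.9] dist 4 spin -0.2 q6 2.5
```

```bash
python3 -m inch '[[[0.003,0,-0.002],0],[[0.003,0,-0.002],0],[[0.003,0,-0.002],0],[[0.003,0,-0.002],0],[[0.003,0,-0.002],0]]' 1 40|head -1 && python3 -m inch '[[[0,0,0],0],[[0,0,0],0],[[0,0,0],0]]' |head -1 && python3 -c "
from h import *
go(487,86.5,300,37.4)"&& python3 -m inch '[[[0,0,-0.01],0],[[0,0,-0.03],0],[[0,0,-0.06],0],[[0,0,-0.09],0],[[0,0,-0.12],0]]' |head -1 && python3 -m inch '[[[0,0,-0.01],0],[[0,0,-0.01],0],[[0,0,-0.01],0]]'|tail -3 && python3 -c "
from h import *
go(448.3,-140.5,300,37.4)"
```

```text
clock: 9.02
clock: 9.27
t 9.27 tcp [487.7  86.5 178.2] head 37.16 tilt [-0.02  -0.025 -0.999] F [ 0.  -0.1  3.2] gap 40.0 | shift [  -3.1   -3.5 -121.7] dist 122 spin -0.2 q6 2.5
clock: 9.68
orientation: [-0.009, 0.948, 0.319, -0.014]
wrist_force: [0.1, 0.1, -1.6]
finger_gap: 0.0398
t 9.93 tcp [491.4  85.6 309.9] head 37.17 tilt [-0.021 -0.026 -0.999] F [ 0.1  0.1 -1.6] gap 39.8 | shift [-170.7  154.4    9.4] dist 230 spin -0.2 q6 2.5
```

```bash
python3 -m inch '[[[-0.015,0.013,0],0],[[-0.042,0.038,0],0],[[-0.07,0.063,0],0],[[-0.1,0.09,0],0],[[-0.125,0.113,0],0]]' |head -1&& python3 -m inch '[[[-0.02,0.018,0],0],[[-0.035,0.032,0],0],[[-0.042,0.038,0.02],0],[[-0.042,0.038,0.05],0],[[-0.042,0.038,0.08],0]]'|tail -3 && python3 -c "
from h import *
go(448.3,-140.5,57,37.4)"
```

```text
clock: 10.35
orientation: [-0.01, 0.948, 0.318, -0.016]
wrist_force: [0.3, -0.2, -1.9]
finger_gap: 0.0399
t 10.77 tcp [ 444.2 -137.   225.3] head 37.08 tilt [-0.023 -0.03  -0.999] F [ 0.3 -0.2 -1.9] gap 39.9 | shift [  5.1  10.2 168. ] dist 168 spin -0.3 q6 2.03
```

```bash
python3 -m inch '[[[0.003,0.006,0.03],0],[[0.004,0.008,0.065],0],[[0.005,0.01,0.1],0],[[0.005,0.01,0.13],0],[[0.005,0.01,0.145],0]]' |head -1&& python3 -m inch '[[[0,0,0],0],[[0,0,0],0]]'|tail -3 && python3 -c "
from h import *
go(448.3,-140.5,57,37.4)"
```

```text
clock: 11.18
orientation: [-0.016, 0.948, 0.318, -0.021]
wrist_force: [-0.4, -0.8, -0.6]
finger_gap: 0.0402
t 11.35 tcp [ 441.4 -136.8   72. ] head 37.09 tilt [-0.03  -0.044 -0.999] F [-0.4 -0.8 -0.6] gap 40.2 | shift [ 3.7  7.7 14.6] dist 17 spin -0.3 q6 2.03
```

```bash
python3 -m inch '[[[0.004,0.007,0.006],0],[[0.004,0.008,0.012],0],[[0.004,0.008,0.015],0],[[0.004,0.008,0.015],0],[[0.004,0.008,0.015],0]]' |head -1&& python3 -c "
from h import *
go(448.3,-140.5,56,37.4)"
```

```text
clock: 11.77
t 11.77 tcp [ 449.  -140.7   56.9] head 37.09 tilt [-0.03  -0.044 -0.999] F [-0.5  0.1 -1.9] gap 40.0 | shift [-0.4 -0.6  1. ] dist 1 spin -0.3 q6 2.03
```

```bash
python3 -m inch '[[[0,0,0.001],0],[[0,0,0],0],[[0,0,0],0],[[0,0,0],0],[[0,0,0],0]]' 0|tail -2&& python3 -m inch '[[[0,0,-0.02],0],[[0,0,-0.05],0],[[0,0,-0.09],0]]'|grep -v force && python3 -m inch '[[[0,0,-0.042],0],[[0,0,-0.084],0]]'|grep -v force && python3 -m inch '[[[0,0,-0.042],0],[[0,0,-0.084],0]]'|grep -v force && python3 -c "
from h import *
go(516,110,300,37.4)"
```

```text
wrist_force: [0.3, -0.5, -0.9]
finger_gap: 0.0855
clock: 12.43
tcp_pos: [0.4515, -0.1412, 0.1458]
orientation: [-0.018, 0.948, 0.318, -0.023]
finger_gap: 0.0855
clock: 12.6
tcp_pos: [0.4553, -0.1424, 0.2309]
orientation: [-0.018, 0.948, 0.318, -0.024]
finger_gap: 0.0855
clock: 12.77
tcp_pos: [0.4594, -0.1437, 0.3148]
orientation: [-0.018, 0.948, 0.318, -0.024]
finger_gap: 0.0852
t 12.77 tcp [ 459.4 -143.7  314.8] head 37.1 tilt [-0.033 -0.05  -0.998] F [ 1.9 -1.   0.4] gap 85.2 | shift [ 198.5 -167.6   16.7] dist 260 spin -0.3 q6 2.03
```

```bash
python3 -m inch '[[[0.03,-0.025,0],-7],[[0.06,-0.05,0],-14],[[0.09,-0.075,0],-21],[[0.12,-0.1,0],-28],[[0.12,-0.1,0],-35]]' |head -1&& python3 -c "
from h import *
go(516,110,300,217.4)"
```

```text
clock: 13.18
t 13.18 tcp [495.6  14.  316. ] head 72.77 tilt [ 0.005 -0.059 -0.998] F [ 0.7 -1.  -0.1] gap 85.2 | shift [97.7 -7.9 17. ] dist 99 spin -144.6 q6 1.73
```

```bash
python3 -m inch '[[[0.02,-0.002,0.0],-7],[[0.05,-0.004,0.0],-14],[[0.08,-0.006,0.0],-21],[[0.098,-0.008,0],-28],[[0.098,-0.008,0],-35]]' |head -1&& python3 -m inch '[[[0,0,0],-7],[[0,0,0],-14],[[0,0,0],-21],[[0,0,0],-28],[[0,0,0],-35]]'|head -1 && python3 -m inch '[[[0,0,0],-7],[[0,0,0],-14],[[0,0,0],-21],[[0,0,0],-28],[[0,0,0],-35]]'|head -1 && python3 -m inch '[[[0,0,0],-7],[[0,0,0],-14],[[0,0,0],-21],[[0,0,0],-28],[[0,0,0],-35]]'|head -1 &&python3 -c "
from h import *
go(516,110,250,217.4)"
```

```text
clock: 13.6
clock: 14.02
clock: 14.43
clock: 14.85
t 14.85 tcp [516.9 113.3 316.4] head -145.54 tilt [ 0.034  0.051 -0.998] F [-0.4 -0.2  0.3] gap 85.4 | shift [ 0.3 -5.5 66.3] dist 67 spin -2.9 q6 -0.55
```

```bash
python3 -m inch '[[[-0.037,-0.015,0],-1.5],[[-0.074,-0.03,0],-3],[[-0.074,-0.03,0],-3],[[-0.074,-0.03,0],-3]]' |head -1&& python3 -c "
from h import *
go(516,110,250,217.4)"; python3 -m inch '[[[0.037,0.015,0],0],[[0.074,0.03,0],0],[[0.074,0.03,0],0],[[0.074,0.03,0],0]]'|head -1 &&python3 -c "
from h import *
go(516,110,250,217.4)"
```

```text
clock: 15.18
t 15.18 tcp [596.  130.5 308.9] head -142.54 tilt [ 0.035  0.055 -0.998] F [-0.8  0.2  0.1] gap 85.3 | shift [73.9 28.9 63.2] dist 101 spin 0.1 q6 -0.58
clock: 15.52
t 15.52 tcp [515.8 109.  314.4] head -142.57 tilt [ 0.035  0.055 -0.998] F [-0.4  0.2 -0.2] gap 85.5 | shift [-3.  -2.9 64.3] dist 64 spin 0.0 q6 -0.61
```

```bash
T='from h import *;go(516,110,250,217.4)'; python3 -m inch '[[[-0.037,-0.015,0],0],[[-0.074,-0.03,0],0]]' |head -1&& python3 -c "$T"; python3 -m inch '[[[0.037,0.015,0],0],[[0.074,0.03,0],0],[[0.11,0.045,0],0]]'|head -1 &&python3 -c "$T"; python3 -m inch '[[[0,0,-0.04],0],[[0,0,-0.08],0]]'|head -1 &&python3 -c "$T";  python3 -m inch '[[[0,0,0.04],0],[[0,0,0.08],0]]'|head -1 &&python3 -c "$T";python3 -m inch '[[[0,0,0],0],[[0,0,0],0]]'|head -1 &&python3 -c "$T"
```

```text
clock: 15.68
t 15.68 tcp [591.8 130.1 313.5] head -142.62 tilt [ 0.032  0.053 -0.998] F [ 0.9 -0.6  1.1] gap 85.4 | shift [70.5 26.5 67.3] dist 101 spin -0.0 q6 -0.58
clock: 15.93
t 15.93 tcp [479.6  99.  313.4] head -142.6 tilt [ 0.041  0.059 -0.997] F [-1.3 -0.5  3.1] gap 85.5 | shift [-38.1 -17.   61. ] dist 74 spin 0.0 q6 -0.63
clock: 16.1
t 16.1 tcp [475.4  96.9 384.4] head -142.57 tilt [ 0.063  0.075 -0.995] F [4.6 0.3 2.7] gap 85.4 | shift [-48.5 -24.1 130.1] dist 141 spin 0.0 q6 -0.63
clock: 16.27
t 16.27 tcp [476.7  98.6 320.9] head -142.65 tilt [ 0.043  0.061 -0.997] F [ 2.   0.7 -1.9] gap 85.1 | shift [-41.2 -19.   68.2] dist 82 spin -0.0 q6 -0.63
clock: 16.43
t 16.43 tcp [472.3  98.6 317.6] head -142.63 tilt [ 0.051  0.067 -0.996] F [1.3 0.3 2.1] gap 85.3 | shift [-45.1 -21.8  64.1] dist 81 spin -0.0 q6 -0.63
```

```bash
T='from h import *;go(516,110,250,217.4)'; python3 -m inch '[[[0,0,0.04],0],[[0,0,0.08],0]]' |head -1&& python3 -c "$T"; python3 -m inch '[[[0,0,-0.01],0],[[0,0,-0.03],0],[[0,0,-0.05],0],[[0,0,-0.065],0],[[0,0,-0.065],0]]'|head -1 &&python3 -c "$T"; python3 -m inch '[[[0,0,0.04],0],[[0,0,0.08],0]]' |head -1&& python3 -c "$T"; python3 -m inch '[[[0,0,-0.01],0],[[0,0,-0.03],0],[[0,0,-0.05],0],[[0,0,-0.065],0],[[0,0,-0.065],0]]'|head -1 &&python3 -c "$T"
```

```text
clock: 16.6
t 16.6 tcp [472.5 100.5 244.9] head -142.66 tilt [ 0.038  0.057 -0.998] F [ 0.1 -0.6 -0.5] gap 85.6 | shift [-40.1 -18.4  -7.7] dist 45 spin -0.1 q6 -0.62
clock: 17.02
t 17.02 tcp [482.6  99.2 318.5] head -142.69 tilt [ 0.024  0.047 -0.999] F [-0.8 -0.9  1. ] gap 85.2 | shift [-34.7 -14.9  67.1] dist 77 spin -0.1 q6 -0.63
clock: 17.18
t 17.18 tcp [486.7 101.3 245.6] head -142.71 tilt [ 0.007  0.036 -0.999] F [ 1.2 -0.4 -1. ] gap 85.3 | shift [-28.5 -10.6  -5. ] dist 31 spin -0.1 q6 -0.62
clock: 17.6
t 17.6 tcp [493.   99.8 317.3] head -142.72 tilt [-0.003  0.028 -1.   ] F [0.8 0.2 0.9] gap 85.4 | shift [-24.2  -7.7  67.2] dist 72 spin -0.1 q6 -0.63
```

```bash
python3 - <<'E'
from h import *
from workcell import env,viewer
s=env.get_state();c=viewer.read_camera('wrist');P=cloud(c,s);cv2.imwrite('pics/w4.png',c['image'][:,:,::-1])
near=(P[...,0]>.42)&(P[...,0]<.62)&(P[...,1]>0)&(P[...,1]<.22)
for n,lo,hi in [('box',.115,.14),('lid',.047,.063)]:
    m=(near&(P[...,2]>lo)&(P[...,2]<hi)).astype(np.uint8);m=cv2.morphologyEx(m,cv2.MORPH_OPEN,np.ones((5,5)))>0
    print(n,m.sum(),rect(P[m]),np.round(np.median(P[m],axis=0)*1000))
go(516,110,105,217.4)
E
```

```text
box 5335 (array([519.8, 110.4]), array([141.2,  59.6]), np.float32(38.2)) [513. 106. 128.]
lid 2378 (array([514.7, 118.4]), array([ 62.5, 162.7]), np.float32(112.3)) [509. 148.  55.]
t 17.65 tcp [492.4  99.8 315.3] head -142.71 tilt [-0.001  0.029 -1.   ] F [ 1.4  0.8 -1.5] gap 85.1 | shift [-24.7 -12.4 210.1] dist 212 spin -0.1 q6 -0.63
```

View pics/w4.png

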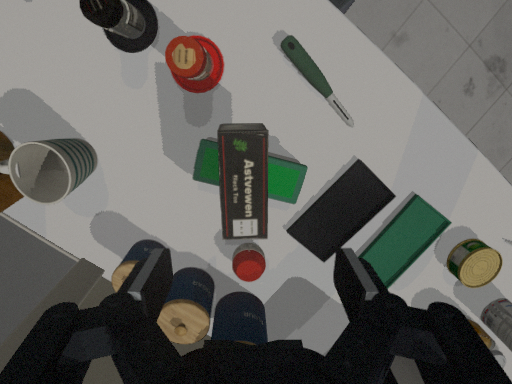

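The wrist view shows the carton at (243,180), the tub under it at (250,172), both jars upright in their dishes, and the timer at (248,260) and mug (55,170) untouched. The carton centre measures about (518,110.5) at heading 38°. I'll descend in two stages.

```bash
T='from h import *;go(518,110.5,72,218)'; python3 -m inch '[[[-0.026,-0.012,0.035],-0.5],[[-0.026,-0.012,0.07],-0.5],[[-0.026,-0.012,0.105],-0.5],[[-0.026,-0.012,0.13],-0.5],[[-0.026,-0.012,0.13],-0.5]]' |head -1&& python3 -m inch '[[[0,0,0],0],[[0,0,0],0]]' |head -1; python3 -c "$T"
```

```text
clock: 18.07
clock: 18.23
t 18.23 tcp [517.1 109.2 181.5] head -142.21 tilt [ 0.003  0.033 -0.999] F [-0.2  0.2  0.7] gap 85.3 | shift [ -1.8  -3.1 109.4] dist 109 spin -0.2 q6 -0.62
```

```bash
T='from h import *;go(518,110.5,72,218)'; python3 -m inch '[[[-0.002,-0.003,0.02],0],[[-0.002,-0.003,0.045],0],[[-0.002,-0.003,0.07],0],[[-0.002,-0.003,0.07],0],[[-0.002,-0.003,0.07],0]]' |tail -3; python3 -c "$T"; python3 -m inch '[[[0,0,0.015],0],[[0,0,0.03],0],[[0,0,0.036],0],[[0,0,0.036],0],[[0,0,0.036],0]]' |tail -2; python3 -c "$T"
```

```text
orientation: [-0.006, -0.324, 0.946, 0.015]
wrist_force: [-0.2, 0.6, 0.3]
finger_gap: 0.0853
t 18.65 tcp [519.6 109.7 112.6] head -142.21 tilt [ 0.003  0.032 -0.999] F [-0.2  0.6  0.3] gap 85.3 | shift [ 0.7  0.3 40.6] dist 41 spin -0.2 q6 -0.62
wrist_force: [-0.0, 0.3, -0.0]
finger_gap: 0.0856
t 19.07 tcp [519.8 110.7  78.2] head -142.2 tilt [ 0.001  0.031 -1.   ] F [-0.   0.3 -0. ] gap 85.6 | shift [1.5 0.8 6.2] dist 6 spin -0.2 q6 -0.62
```

```bash
T='from h import *;go(518,110.5,72,218)'; python3 -m inch '[[[0.001,0.001,0.004],0],[[0.001,0.001,0.004],0],[[0.001,0.001,0.004],0],[[0.001,0.001,0.004],0],[[0.001,0.001,0.004],0]]' 1 50|tail -2; python3 -m inch '[[[0,0,0],0],[[0,0,0],0],[[0,0,0],0]]' |head -1;python3 -c "$T"; python3 -m inch '[[[0,0,-0.008],0],[[0,0,-0.02],0],[[0,0,-0.04],0],[[0,0,-0.04],0],[[0,0,-0.04],0]]' |tail -2; python3 -c "$T"
```

```text
wrist_force: [-1.5, 0.6, 5.9]
finger_gap: 0.0636
clock: 19.73
t 19.73 tcp [519.2 111.2  75.7] head -142.2 tilt [-0.001  0.03  -1.   ] F [-0.4  0.1 -0.5] gap 63.5 | shift [1.4 0.1 3.7] dist 4 spin -0.2 q6 -0.61
wrist_force: [0.4, -0.5, -2.8]
finger_gap: 0.063
t 20.15 tcp [521.  110.2 116.6] head -142.2 tilt [-0.003  0.028 -1.   ] F [ 0.4 -0.5 -2.8] gap 63.0 | shift [ 2.3  0.8 44.6] dist 45 spin -0.2 q6 -0.62
```

```bash
T='from h import *;go(484.8,296.6,150,175.5)'; python3 -c "$T"; python3 -m inch '[[[0,0,-0.015],0],[[0,0,-0.03],0],[[0,0,-0.03],0],[[0,0,-0.03],0]]' |tail -2; python3 -c "$T"
```

```text
t 20.15 tcp [521.  110.2 116.6] head -142.2 tilt [-0.003  0.028 -1.   ] F [ 0.4 -0.5 -2.8] gap 63.0 | shift [-85.8 170.3 -28.3] dist 193 spin 42.3 q6 -0.62
wrist_force: [0.0, -0.8, -3.3]
finger_gap: 0.0631
t 20.48 tcp [521.5 109.5 146. ] head -142.21 tilt [-0.003  0.028 -1.   ] F [ 0.  -0.8 -3.3] gap 63.1 | shift [-85.7 170.4   1.1] dist 191 spin 42.3 q6 -0.62
```

```bash
T='from h import *;go(484.8,296.6,120,175.5)'; python3 -m inch '[[[-0.009,0.018,0],4],[[-0.022,0.043,0],9],[[-0.034,0.068,0],14],[[-0.047,0.093,0],19],[[-0.052,0.103,0],21]]' |tail -2; python3 -c "$T"
```

```text
wrist_force: [0.1, -0.7, -3.1]
finger_gap: 0.0633
t 20.9 tcp [497.7 225.2 147.2] head -163.3 tilt [ 0.01   0.029 -1.   ] F [ 0.1 -0.7 -3.1] gap 63.3 | shift [-8.5 71.2 29.2] dist 77 spin 21.2 q6 -0.03
```

```bash
T='from h import *;go(484.8,296.6,27,175.5)'; python3 -m inch '[[[-0.003,0.02,0],5],[[-0.006,0.04,0],10],[[-0.008,0.06,0],15],[[-0.009,0.071,0],21],[[-0.009,0.071,0],21]]' |tail -2;python3 -m inch '[[[0,0,0.01],0],[[0,0,0.03],0],[[0,0,0.05],0],[[0,0,0.05],0],[[0,0,0.05],0]]' |tail -2; python3 -c "$T"
python3 - <<'E'
from h import *
from workcell import env,viewer
for n in ['top','wrist']:
    s=env.get_state();c=viewer.read_camera(n);cv2.imwrite(f'pics/{n}5.png',c['image'][:,:,::-1]);np.savez(f'pics/{n}5.npz',s=s,**c)
E
```

```text
wrist_force: [0.8, -0.8, -2.6]
finger_gap: 0.0634
wrist_force: [-0.1, -0.6, -2.1]
finger_gap: 0.0632
t 21.73 tcp [481.6 297.3  94.9] head 175.71 tilt [ 0.027  0.021 -0.999] F [-0.1 -0.6 -2.1] gap 63.2 | shift [-5.  -1.9 67.7] dist 68 spin 0.2 q6 0.47
```

View pics/wrist5.png

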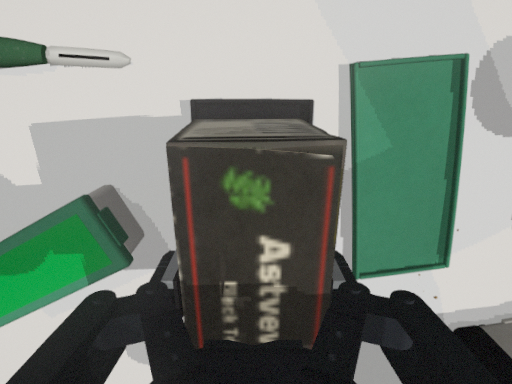

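View pics/top5.png

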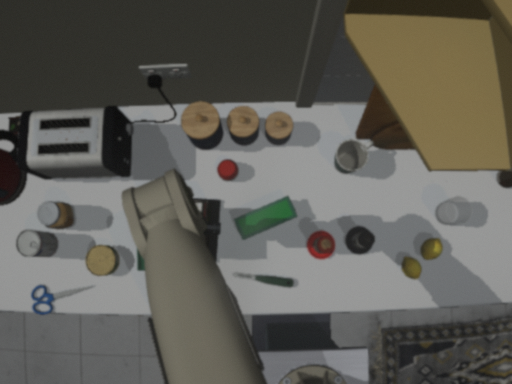

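The wrist view shows the carton held with its front top edge running (175,145) to (350,152). The tray's near end is behind it at columns 192–313, row 100, and the green tray is at (410,165). The top view shows the tub clear at (266,217) and both jars centred in their dishes.

```bash
python3 - <<'E'
from h import *
d=np.load('pics/wrist5.npz',allow_pickle=True);c={k:d[k] for k in d.files if k!='s'};s=d['s'].item()
P=cloud(c,s)
print('top front corners',np.round(plane(c,[[177,143],[349,151]],.145,s)*1000,1))
m=np.isfinite(P[...,2])&(P[...,2]>.115)&(P[...,2]<.16);m=roi(m,160,360,90,345);q=P[m];print('cluster z',np.round(np.percentile(q[:,2],[5,50,95])*1000), 'xmin',np.round(np.percentile(q[:,0],[1,3,10])*1000))
t=P[m&(P[...,2]>np.percentile(q[:,2],30))];print(rect(t))
print('tray near edge',np.round(plane(c,[[192,100],[313,100]],.01,s)*1000,1))
H=hsv(c).astype(int);g=roi((H[...,0]>60)&(H[...,0]<95)&(H[...,1]>80),340,480,40,290);print('greentray',rect(plane(c,biggest(g),.01,s)))
c=dict(np.load('pics/top5.npz',allow_pickle=True));c.pop('s');H=hsv(c).astype(int)
g=roi((H[...,0]>50)&(H[...,0]<95)&(H[...,1]>80),225,305,190,245);print('tub',rect(plane(c,biggest(g),.055)))
P=cloud(c);m=roi((P[...,2]>.045)&(P[...,2]<.065),225,305,190,245);print('tub depth',rect(P[m]))
for r in [(300,345,225,260),(340,380,220,260)]:
    m=roi((P[...,2]>.095)&(P[...,2]<.12),*r);print('jar',rect(P[m]))
E
```

```text
top front corners [[414.5 276.4 145. ]
 [421.7 333.6 145. ]]
cluster z [135. 149. 151.] xmin [413. 414. 418.]
(array([457. , 300.9]), array([76.3, 84.1]), np.float32(176.2))
tray near edge [[399.2 258.9  10. ]
 [406.3 351.8  10. ]]
greentray (array([474.6, 431.7]), array([191. ,  95.5]), np.float32(1.9))
tub (array([511.4, 115.1]), array([ 53.9, 147.6]), np.float32(113.0))
tub depth (array([511.6, 118.1]), array([ 62.3, 162.4]), np.float32(112.3))
jar (array([434.4, -31.3]), array([41.4, 42.9]), np.float32(156.3))
jar (array([ 445.7, -138.4]), array([38.4, 35.7]), np.float32(87.3))
```

```bash
T='from h import *;go(483,297,25.5,175.5)'; python3 -c "$T"; python3 -m inch '[[[-0.003,-0.002,0.012],0],[[-0.003,-0.002,0.03],0],[[-0.003,-0.002,0.05],0],[[-0.003,-0.002,0.055],0],[[-0.003,-0.002,0.055],0]]' |tail -2; python3 -c "$T"
```

```text
t 21.83 tcp [483.7 298.4  97.3] head 175.69 tilt [ 0.022  0.023 -0.999] F [ 0.1  0.3 -2.3] gap 63.3 | shift [-1.  -3.1 71.8] dist 72 spin 0.2 q6 0.47
wrist_force: [-0.3, -0.3, -3.0]
finger_gap: 0.0635
t 22.25 tcp [484.7 297.   41.7] head 175.69 tilt [ 0.024  0.022 -0.999] F [-0.3 -0.3 -3. ] gap 63.5 | shift [ 1.3 -0.5 16.2] dist 16 spin 0.2 q6 0.47
```

```bash
T='from h import *;go(483.5,297,25.5,175.5)'; python3 -m inch '[[[0.001,-0.001,0.006],0],[[0.001,-0.001,0.012],0],[[0.001,-0.001,0.014],0],[[0.001,-0.001,0.014],0],[[0.001,-0.001,0.014],0]]' |tail -2; python3 -c "$T"
```

```text
wrist_force: [0.3, 0.2, -3.2]
finger_gap: 0.0633
t 22.67 tcp [483.6 296.5  28. ] head 175.69 tilt [ 0.023  0.022 -0.999] F [ 0.3  0.2 -3.2] gap 63.3 | shift [0.1 0.5 2.5] dist 3 spin 0.2 q6 0.47
```

```bash
T='from h import *;go(483.5,297,25.5,175.5)'; python3 -m inch '[[[0,0,0.001],0],[[0,0,0.002],0],[[0,0,0.003],0],[[0,0,0.003],0]]' |tail -2; python3 -c "$T"
```

```text
wrist_force: [-2.3, -1.0, 3.9]
finger_gap: 0.0636
t 23.0 tcp [483.6 296.9  25.7] head 175.71 tilt [ 0.023  0.023 -0.999] F [-2.3 -1.   3.9] gap 63.6 | shift [0.1 0.1 0.2] dist 0 spin 0.2 q6 0.47
```

Contact. I'll release and rise.

```bash
T='from h import *;go(511.5,117,250,112.5)'; python3 -m inch '[[[0,0,0],0],[[0,0,0],0],[[0,0,0],0],[[0,0,0],0],[[0,0,0],0]]' 0|tail -2;python3 -m inch '[[[0,0,-0.01],0],[[0,0,-0.03],0],[[0,0,-0.06],0],[[0,0,-0.07],0],[[0,0,-0.07],0]]' |tail -2;python3 -m inch '[[[0,0,-0.03],0],[[0,0,-0.06],0],[[0,0,-0.09],0],[[0,0,-0.12],0],[[0,0,-0.12],0]]' |tail -2; python3 -c "$T"
```

```text
wrist_force: [-0.7, -0.1, -0.1]
finger_gap: 0.0856
wrist_force: [0.8, 0.7, 0.2]
finger_gap: 0.0856
wrist_force: [0.8, 1.4, 0.8]
finger_gap: 0.0852
t 24.25 tcp [492.  293.7 224.7] head 175.7 tilt [ 0.009  0.03  -1.   ] F [0.8 1.4 0.8] gap 85.2 | shift [ -32.5 -173.9  -30.8] dist 180 spin 63.2 q6 0.46
```

```bash
T='from h import *;go(511.5,117,40,112.5)'; python3 -m inch '[[[-0.006,-0.025,-0.02],7],[[-0.012,-0.055,-0.03],14],[[-0.018,-0.085,-0.03],21],[[-0.022,-0.115,-0.03],28],[[-0.025,-0.13,-0.03],35]]' |tail -2;python3 -c "$T"
```

```text
wrist_force: [0.4, -0.2, 0.3]
finger_gap: 0.0853
t 24.67 tcp [507.1 158.8 249.4] head 140.26 tilt [ 0.025  0.017 -1.   ] F [ 0.4 -0.2  0.3] gap 85.3 | shift [-35.3 -32.9 208.1] dist 214 spin 27.8 q6 0.83
```

```bash
T='from h import *;go(511.5,117,40,112.5)'; python3 -m inch '[[[-0.01,-0.01,0],7],[[-0.02,-0.02,0],14],[[-0.03,-0.03,0.01],21],[[-0.031,-0.03,0.03],28],[[-0.031,-0.03,0.03],28]]' |tail -2;python3 -m inch '[[[0,0,0],0],[[0,0,0],0]]' |tail -2;python3 -c "$T"
python3 - <<'E'
from h import *
from workcell import env,viewer
s=env.get_state();c=viewer.read_camera('wrist');cv2.imwrite('pics/w6.png',c['image'][:,:,::-1])
s2=env.get_state();print(s['tcp_pos'],s2['tcp_pos'])
c2=viewer.read_camera('top');cv2.imwrite('pics/t6.png',c2['image'][:,:,::-1])
P=cloud(c,s);m=(P[...,2]>.043)&(P[...,2]<.065)&(abs(P[...,0]-.51)<.11)&(abs(P[...,1]-.117)<.11);print('lid',m.sum(),rect(P[m]))
H=hsv(c).astype(int);g=m&(H[...,0]>55)&(H[...,0]<95)&(H[...,1]>80);print('lid grn',rect(P[g]))
P=cloud(c2);m=(P[...,2]>.06)&(P[...,2]<.09)&(abs(P[...,0]-.484)<.12)&(abs(P[...,1]-.297)<.08);m=cv2.morphologyEx(m.astype(np.uint8),cv2.MORPH_OPEN,np.ones((3,3)))>0;print('box',m.sum(),rect(P[m]) if m.any() else '')
E
```

```text
wrist_force: [-0.9, 0.4, -1.3]
finger_gap: 0.0854
wrist_force: [-0.3, -0.1, -0.1]
finger_gap: 0.0853
t 25.25 tcp [508.6 115.9 212.9] head 112.13 tilt [ 0.033 -0.005 -0.999] F [-0.3 -0.1 -0.1] gap 85.3 | shift [ -5.8   3.9 172.8] dist 173 spin -0.4 q6 1.24
[0.50860243 0.11589931 0.21290374] [0.50912193 0.11608483 0.21361537]
lid 8114 (array([514.2, 119.5]), array([ 62.4, 160.6]), np.float32(112.4))
lid grn (array([514.4, 119.9]), array([ 60.9, 158. ]), np.float32(112.4))
box 1264 (array([481.1, 295.4]), array([ 61.6, 142.1]), np.float32(175.0))
```

View pics/w6.png

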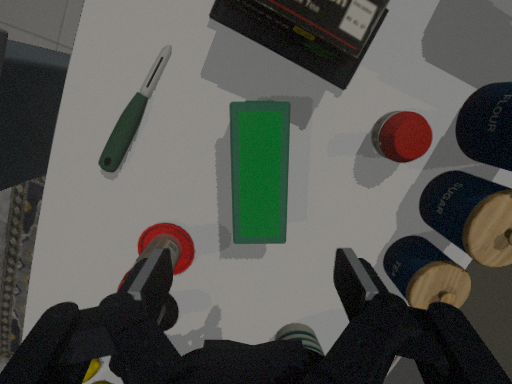

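The wrist view shows the tub at (262,172), axis 112.4°, with the carton in its tray above. The timer is at (405,135) and the mug at the bottom edge. I'll descend over the tub at (512.5,118).

```bash
T='from h import *;go(512.5,118,15,112.4)'; python3 -c "$T"; python3 -m inch '[[[-0.001,0.003,0.02],0],[[-0.002,0.003,0.05],0],[[-0.003,0.003,0.08],0],[[-0.004,0.003,0.105],0],[[-0.004,0.003,0.105],0]]' |tail -2;python3 -m inch '[[[0,0,0],0],[[0,0,0],0]]' |tail -2;python3 -c "$T"
```

```text
t 25.35 tcp [509.5 116.2 214.1] head 112.11 tilt [ 0.032 -0.002 -0.999] F [ 1.1 -0.4  0.4] gap 85.4 | shift [ -5.8   3.9 199. ] dist 199 spin -0.3 q6 1.24
wrist_force: [-1.4, 0.0, -0.9]
finger_gap: 0.0853
wrist_force: [0.3, 0.1, 0.8]
finger_gap: 0.0853
t 25.93 tcp [509.6 117.2 106.1] head 112.28 tilt [ 0.034 -0.009 -0.999] F [0.3 0.1 0.8] gap 85.3 | shift [-3.5  3.8 91. ] dist 91 spin -0.1 q6 1.24
```

```bash
T='from h import *;go(512.5,118,15,112.4)'; python3 -m inch '[[[-0.001,0.004,0.015],0],[[-0.002,0.004,0.035],0],[[-0.003,0.004,0.055],0],[[-0.003,0.004,0.06],0],[[-0.003,0.004,0.06],0]]' |tail -2;python3 -c "$T"
```

```text
wrist_force: [-0.2, -0.2, 0.5]
finger_gap: 0.0858
t 26.35 tcp [513.  117.7  46.2] head 112.3 tilt [ 0.035 -0.009 -0.999] F [-0.2 -0.2  0.5] gap 85.8 | shift [-0.6 -0.1 31.2] dist 31 spin -0.1 q6 1.24
```

```bash
T='from h import *;go(512.5,118,15,112.4)'; python3 -m inch '[[[0,0,0.01],0],[[0,0,0.02],0],[[0,0,0.029],0],[[0,0,0.029],0],[[0,0,0.029],0]]' |tail -2;python3 -c "$T";python3 -m inch '[[[0,0,0],0],[[0,0,0],0],[[0,0,0],0],[[0,0,0],0],[[0,0,0],0]]' 1 60|tail -2; python3 -m inch '[[[0,0,0],0],[[0,0,0],0],[[0,0,0],0]]' |head -1;python3 -c "$T"
```

```text
wrist_force: [0.2, -0.0, -0.3]
finger_gap: 0.0853
t 26.77 tcp [511.8 118.6  16.7] head 112.3 tilt [ 0.035 -0.01  -0.999] F [ 0.2 -0.  -0.3] gap 85.3 | shift [-0.9  0.5  1.7] dist 2 spin -0.1 q6 1.24
wrist_force: [1.2, 0.2, 5.0]
finger_gap: 0.0611
clock: 27.43
t 27.43 tcp [512.6 118.7  17.5] head 112.31 tilt [ 0.035 -0.009 -0.999] F [-0.4 -0.4  2.6] gap 61.2 | shift [-0.6 -0.4  2.5] dist 3 spin -0.1 q6 1.24
```

```bash
T='from h import *;go(472,431.5,150,182)'; python3 -m inch '[[[0,0,-0.008],0],[[0,0,-0.025],0],[[0,0,-0.05],0],[[0,0,-0.06],0],[[0,0,-0.06],0]]' |tail -2;python3 -m inch '[[[0,0,-0.02],0],[[0,0,-0.045],0],[[0,0,-0.065],0],[[0,0,-0.075],0],[[0,0,-0.075],0]]' |tail -2;python3 -c "$T"
```

```text
wrist_force: [1.4, 0.1, -3.0]
finger_gap: 0.0613
wrist_force: [0.3, -0.1, -3.8]
finger_gap: 0.0615
t 28.27 tcp [518.2 114.8 156.1] head 112.31 tilt [ 0.032 -0.002 -0.999] F [ 0.3 -0.1 -3.8] gap 61.5 | shift [310.2  77.5  15.9] dist 320 spin -69.7 q6 1.23
```

```bash
T='from h import *;go(472,431.5,150,182)'; python3 -m inch '[[[0.015,0.004,0],-4],[[0.04,0.01,0],-9],[[0.07,0.017,0],-15],[[0.1,0.025,0],-21],[[0.125,0.031,0],-26]]' |tail -2;python3 -c "$T"
```

```text
wrist_force: [1.1, -0.0, -3.1]
finger_gap: 0.0613
t 28.68 tcp [498.  243.5 157.7] head 138.61 tilt [ 0.031  0.01  -0.999] F [ 1.1 -0.  -3.1] gap 61.3 | shift [143.5 123.7  13.5] dist 190 spin -43.4 q6 1.01
```

```bash
T='from h import *;go(472,431.5,150,182)'; python3 -m inch '[[[0.02,0.017,0],-5],[[0.045,0.039,0],-11],[[0.068,0.058,0],-17],[[0.09,0.077,0],-22],[[0.1,0.086,0],-24]]' |tail -2;python3 -c "$T"
```

```text
wrist_force: [0.3, 0.1, -4.2]
finger_gap: 0.0616
t 29.1 tcp [478.  376.8 159.1] head 162.99 tilt [ 0.027  0.021 -0.999] F [ 0.3  0.1 -4.2] gap 61.6 | shift [21.5 50.3 10.8] dist 56 spin -19.0 q6 0.82
```

```bash
T='from h import *;go(472,431.5,22,182)'; python3 -m inch '[[[0.008,0.018,0],-6],[[0.016,0.037,0],-12],[[0.021,0.05,0],-18],[[0.021,0.05,0],-19],[[0.021,0.05,0],-19]]' |tail -2;python3 -m inch '[[[0,0,0.01],0],[[0,0,0.03],0],[[0,0,0.05],0],[[0,0,0.06],0],[[0,0,0.06],0]]' |tail -2;python3 -c "$T"
python3 -m inch '[[[0,0,0],0],[[0,0,0],0]]' |head -1
python3 - <<'E'
from h import *
from workcell import env,viewer
s=env.get_state();c=viewer.read_camera('wrist');cv2.imwrite('pics/w7.png',c['image'][:,:,::-1]);np.savez('pics/w7.npz',s=s,**c)
go(472,431.5,22,182)
E
```

```text
wrist_force: [-1.1, 0.3, -3.4]
finger_gap: 0.0612
wrist_force: [-0.7, -0.6, -3.2]
finger_gap: 0.0615
t 29.93 tcp [468.3 429.5  94.5] head -178.15 tilt [ 0.027  0.022 -0.999] F [-0.7 -0.6 -3.2] gap 61.5 | shift [-5.7  0.3 72.4] dist 73 spin -0.1 q6 0.57
clock: 30.1
t 30.15 tcp [468.8 429.2  95.1] head -178.2 tilt [ 0.027  0.023 -0.999] F [ 0.7 -0.5 -4.1] gap 61.0 | shift [-5.3  0.6 73. ] dist 73 spin -0.2 q6 0.57
```

View pics/w7.png

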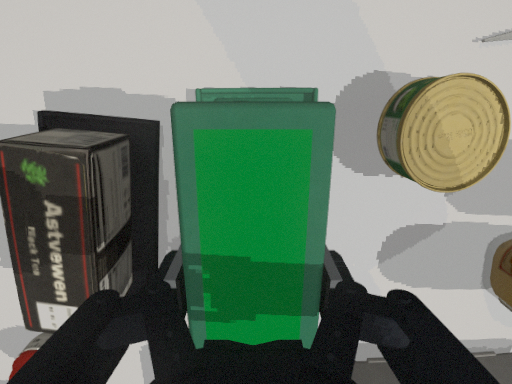

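The wrist view shows the tub held, its front lid edge at row 102, columns 173–335. The tray's near edge is behind it at row 88, columns 196–318. The carton sits in its tray at (70,230), and there is a tin at (440,130).

```bash
python3 - <<'E'
from h import *
d=np.load('pics/w7.npz',allow_pickle=True);c={k:d[k] for k in d.files if k!='s'};s=d['s'].item()
print('tub edge',np.round(plane(c,[[173,103],[335,103]],.1325,s)*1000,1))
print('tray edge',np.round(plane(c,[[196,88],[318,88]],.01,s)*1000,1))
P=cloud(c,s);m=roi((P[...,2]>.115)&(P[...,2]<.145),160,345,90,350);print('lid',rect(P[m]),np.median(P[m][:,2]))
m=roi((P[...,2]>.03)&(P[...,2]<.1),375,512,60,200);q=P[m];print('tin',rect(q),q[:,2].max())
E
```

```text
tub edge [[390.1 396.6 132.5]
 [388.4 454.5 132.5]]
tray edge [[380.1 384.5  10. ]
 [377.2 476.8  10. ]]
lid (array([444.9, 426.2]), array([115.1,  88.3]), np.float32(2.8)) 0.13157892749373198
tin (array([405.5, 574.2]), array([86.4, 86.5]), np.float32(127.4)) 0.04157834665283666
```

```bash
T='from h import *;go(473.3,433.2,22,182)'; python3 -c "$T"; python3 -m inch '[[[-0.003,-0.002,0.012],0],[[-0.006,-0.003,0.03],0],[[-0.006,-0.003,0.05],0],[[-0.006,-0.003,0.055],0],[[-0.006,-0.003,0.055],0]]' |tail -2; python3 -c "$T"
```

```text
t 30.15 tcp [468.8 429.2  95.1] head -178.2 tilt [ 0.027  0.023 -0.999] F [ 0.7 -0.5 -4.1] gap 61.0 | shift [-6.6  2.2 73. ] dist 73 spin -0.2 q6 0.57
wrist_force: [-0.1, -0.2, -3.2]
finger_gap: 0.061
t 30.57 tcp [472.1 426.6  37.9] head -178.22 tilt [ 0.03   0.021 -0.999] F [-0.1 -0.2 -3.2] gap 61.0 | shift [-1.9  6.3 16. ] dist 17 spin -0.2 q6 0.56
```

```bash
T='from h import *;go(473.3,433.2,22,182)'; python3 -m inch '[[[-0.002,0.003,0.003],0],[[-0.002,0.006,0.008],0],[[-0.002,0.006,0.013],0],[[-0.002,0.006,0.013],0],[[-0.002,0.006,0.013],0]]' |tail -2; python3 -c "$T"; python3 -m inch '[[[0,0,0.001],0],[[0,0,0.002],0],[[0,0,0.003],0],[[0,0,0.003],0]]' |tail -2; python3 -c "$T"
```

```text
wrist_force: [0.8, 0.4, -2.4]
finger_gap: 0.0611
t 30.98 tcp [473.4 433.   24.9] head -178.2 tilt [ 0.03   0.02  -0.999] F [ 0.8  0.4 -2.4] gap 61.1 | shift [-0.   0.2  2.9] dist 3 spin -0.2 q6 0.57
wrist_force: [0.0, -0.5, -1.0]
finger_gap: 0.0615
t 31.32 tcp [473.6 433.2  22.4] head -178.21 tilt [ 0.03   0.021 -0.999] F [ 0.  -0.5 -1. ] gap 61.5 | shift [0.3 0.  0.4] dist 0 spin -0.2 q6 0.57
```

Touching. I'll release, rise and retreat, then check.

```bash
T='from h import *;go(350,100,300)'; python3 -m inch '[[[0,0,0],0],[[0,0,0],0],[[0,0,0],0],[[0,0,0],0],[[0,0,0],0]]' 0|tail -2;python3 -m inch '[[[0,0,-0.01],0],[[0,0,-0.03],0],[[0,0,-0.06],0],[[0,0,-0.09],0],[[0,0,-0.09],0]]' |tail -2;python3 -m inch '[[[0,0,-0.03],0],[[0,0,-0.06],0],[[0,0,-0.09],0],[[0,0,-0.12],0],[[0,0,-0.15],0]]' |tail -2; python3 -c "$T"
```

```text
wrist_force: [-0.2, -0.5, -0.1]
finger_gap: 0.0853
wrist_force: [1.0, 0.3, 1.1]
finger_gap: 0.0849
wrist_force: [0.4, -0.1, 0.3]
finger_gap: 0.0851
t 32.57 tcp [482.6 429.5 272.6] head -178.2 tilt [ 0.019  0.028 -0.999] F [ 0.4 -0.1  0.3] gap 85.1 | shift [ 143.4 -324.3  -33.6] dist 356 spin 0 q6 0.56
```

```bash
python3 -m inch '[[[0.01,-0.03,-0.01],0],[[0.02,-0.07,-0.02],0],[[0.03,-0.11,-0.02],0],[[0.04,-0.15,-0.02],0],[[0.05,-0.19,-0.02],0]]' |head -1;python3 -m inch '[[[0.01,-0.04,0],0],[[0.02,-0.08,0],0],[[0.03,-0.12,0],0],[[0.03,-0.15,0],0],[[0.03,-0.15,0],0]]' |head -2
python3 - <<'E'
from h import *
from workcell import env,viewer
c=viewer.read_camera('top');cv2.imwrite('pics/t8.png',c['image'][:,:,::-1]);P=cloud(c)
def f(n,x,y,r,lo,hi):
    m=(P[...,2]>lo)&(P[...,2]<hi)&(np.hypot(P[...,0]-x,P[...,1]-y)<r);m=cv2.morphologyEx(m.astype(np.uint8),cv2.MORPH_OPEN,np.ones((3,3)))>0
    print(n,m.sum(),rect(P[m]) if m.any() else '')
f('box',.485,.297,.1,.06,.09);f('tub',.471,.431,.1,.045,.07);f('timer',.646,.222,.05,.04,.06);f('mug',.667,-.118,.07,.09,.11)
f('jr',.437,-.034,.05,.095,.12);f('jb',.448,-.14,.05,.095,.12)
H=hsv(c).astype(int)
f('trayB',.485,.297,.11,-.01,.014);f('trayG rim',.471,.431,.12,-.01,.014)
g=roi((H[...,0]>60)&(H[...,0]<95)&(H[...,1]>80),120,178,190,280);print('trayG',rect(plane(c,biggest(g),.01)))
E
```

```text
clock: 32.98
clock: 33.4
tcp_pos: [0.4126, 0.081, 0.2864]
box 1255 (array([481.4, 295.3]), array([ 61.7, 142.3]), np.float32(175.5))
tub 1400 (array([470.8, 432.2]), array([159.7,  65.2]), np.float32(0.6))
timer 250 (array([648.8, 219.7]), array([44.1, 45.2]), np.float32(179.7))
mug 57 (array([ 693.3, -150.7]), array([19.2, 33.2]), np.float32(148.3))
jr 0 
jb 119 (array([ 445.7, -145.6]), array([24.5, 35.8]), np.float32(179.1))
trayB 3395 (array([484.7, 296.4]), array([216.1, 218.8]), np.float32(179.9))
trayG rim 3638 (array([470.6, 441.8]), array([239.6, 217.2]), np.float32(2.1))
trayG (array([470.7, 432.5]), array([184.4,  87. ]), np.float32(2.0))
```

View pics/t8.png

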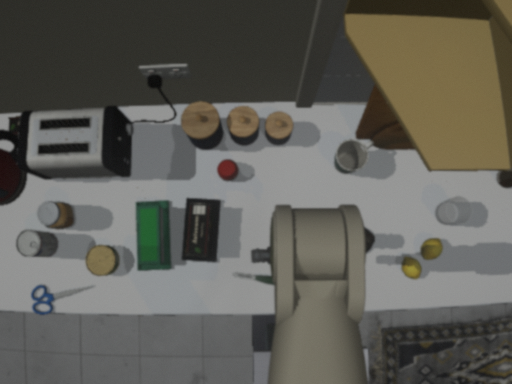

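The top view shows the tub (153,235) and carton (201,229) centred and square in their trays, with timer (228,169) and mug (351,155) unmoved. The arm is clear, so I'm handing in.

```bash
python3 -m inch '[[[0,0,0],0],[[0,0,0],0],[[0,0,0],0]]' |tail -2; python3 -c "
from workcell import env
print(env.hand_in())"
```

```text
wrist_force: [-0.1, -0.2, 0.3]
finger_gap: 0.0855
the job is handed in; nothing more can be done
None
```

I took the stack apart in order (red jar, black jar, carton, tub), put each thing upright in the tray or dish of its own colour, and handed in at about 34 s. No verdict came back.

| Thing | Last measured position against its tray or dish | Angle |
|---|---|---|
| Tub | within about 1 mm | 0.6° against 2.0° |
| Carton | about 3.5 mm, mostly lengthwise | 175.5°, the same as the tray |
| Red jar | about 4 mm | upright |
| Black jar | about 3 mm | upright |

- **Jars:** both offsets are within the 12 mm clearance. They come from the top view taken while the carton was being placed. In the final top view the arm hid the red jar and partly hid the black one, so I did not re-measure them after that.
- **Timer and mug:** both look unmoved. The timer measured within 4 mm of its start. My final measurement of the mug caught only a few stray pixels and failed, so for the mug I relied on the picture.
- **Camera disagreement:** the wrist and top cameras disagreed by about 3.5 mm in x, so I averaged them for the tub.
- **Tool tilt:** the tool drifted up to about 5° from vertical. I brought it back to under 2° before picking up the carton, and it was about 2° through the tub placing. Nothing tipped, and the readings printed between moves never showed more than about 6 N.

I viewed 10 pictures.

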